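# Press and turn the water tank's stopcock shut

### The job

Of the two small water tanks by the sink, the one whose brass stopcock has a flat wing handle was left open, its tapered plug standing loose and proud. Take the wing handle and turn it clockwise while pressing it down, so that the plug goes down gradually as it turns (not first one and then the other), until the wing stands squarely across the spout and the plug is fully home and holds; then let go. Leave the stopcock with the round knob as it is.

Things in the scene. Friction and masses are not known exactly. Their poses are not given: they have to be found in the camera images.
- wing_grip (a point): Grip point on the wing handle of the stopcock to be closed: on the plug's upright axis, 10 mm below the wing's top edge. The wing is an upright brass plate, 56 mm long (this point's x axis), 10 mm thick (y), 28 mm high (z, up); it turns and sinks with the plug. The point is 134 mm above the shelf with the plug fully raised, 118 mm with it home. The fixed tank may be the left or the right one.
- plug_turn (a joint): Turn of the wing and plug, rad: 0 = wing in line with the spout (open), 1.571 = squarely across it (closed); grows clockwise seen from above. Starts at 0.15 to 0.45, stops at 1.9. Friction about 0.1 N m; stays where left. The brass spout, 16 mm thick, runs level from the barrel out over the tank's near end.
- plug_drop (a joint): How far the tapered plug is pressed into its hole, m: 0 = fully raised, 0.016 = home (hard stop). Starts at 0 to 0.004. Friction about 8 N; stays where left. The hole is in an upright brass barrel 40 mm across, its top 85 mm above the shelf. Under the wing: stem 14 mm across, then the plug, 27 mm across. With the plug home the wing's lower edge is still 15 mm above the barrel.
- round_knob (a joint): Turn of the other tank's stopcock, rad, 0 at the start: a round brass knob (42 mm across, 20 mm high, top 120 mm above the shelf) on a like barrel, to be left alone. Each fixed white tank is 150 x 110 x 45 mm with the barrel at its spout end and a grey filler cap (38 mm across, top 57 mm above the shelf) at the other.
There are look-alikes about, which are no part of the job. Leave any orange look-alike of the part that bears wing_grip alone. Leave any brown look-alike of the part that bears round_knob alone.

How it is judged:
By the outcome, as a careful person would: the job done as asked, in the order asked, and still so for the second after the job is handed in, with the robot touching nothing.
It also fails if it takes over 34 s, if anything falls off the work surface, if the arm or the gripper's body presses on something with over 40 N, if the wrist force passes 120 N, or if a joint passes its speed limit or range.

### The arm

A 6-joint arm with a two-finger parallel gripper is mounted at the origin on the work surface. World frame = base frame: x ahead of the robot, y to its left, z up, the work surface at z = 0. Lengths are in mm, angles in degrees, forces in N, time in s.
With the tool pointing down it reaches from about 350 to 850 mm from the base axis. Payload 8.1 kg.
Tool frame: the origin (TCP) lies on the centre line of the jaws, within the pads' length; the fingertips stand 8 mm ahead of it and the grasp point (between the pads) lies 11 mm behind it; x points along the fingers, z is the direction in which the jaws open and shut, and the axes are right-handed (so a half turn about x gives the same grasp; the last joint's range is limited). The gripper opens to 85 mm and grips with 20 to 120 N. Pads are 22 mm wide; open, the fingers measure 114 mm over their backs; the gripper's body (76 mm by 85 mm) begins 54 mm behind the grasp point. The pads swing forward as they close: fully open they stand 13 mm farther back than shut.
Start: joints at [65.18, 7.471, 85.268, -0, 87.261, -4.893], TCP at [204.477, 564.087, 203.492] pointing down, gripper open.
Joint ranges: [-169.43, 169.43], [-51.17, 129.36], [1.28, 143.12], [-76.62, 256.62], [0, 156.53], [-152.29, 152.29]. Speed limits (degrees/s): [136.94, 136.94, 159.86, 180, 180, 180].

### API

Orientations are given as [roll, pitch, yaw] about the fixed x, y, z axes, in that order (R = Rz(yaw) Ry(pitch) Rx(roll)).
In Python, from bench import r, vision, order gives the robot as it stands. The module is installed in compiled form; this text tells all that it offers.
- The arm moves only by the shell command python3 -m jog 'ROWS' [FORCE]. ROWS is JSON, a list of rows, each a list of 3 entries, a list of its own where there are three numbers: the shift along the world's x, y, z in m, then the turn, a rotation vector about the world's x, y, z in rad, then the opening, from -1 (shut) to 1 (fully open). A call has 1 to 5 rows; each row is the pose to reach, as a shift and turn from the pose commanded when the call began; what a row does not reach only later rows make up. A row lasts 1/12 s, in which the tool goes at most 41.7 mm and 7.16 degrees, less where a joint would pass 70% of its speed; a pose out of reach is approached as far as the arm can. A call with a gripper value outside its range is refused whole. The fingers move at their own pace and stop on an object; FORCE is the grip in N (left out, the last holds). Time passes only in rows, so rows that repeat a pose let the fingers close. It gives the time, the measured TCP pose, the force and the opening at its end, in the units of the state.
- r.sense(): the state, without advancing time (a new reading comes with each control period).
- vision.snapshot(name): name is "side" or "top"; returns the picture (384x512x3 uint8, red, green, blue); there is no depth.
- vision.camera_model(name): a dict with "fov_y" (degrees; the focal length in pixels is half the picture's height over the tangent of half this angle, whatever the lens; pixels are square), "cx", "cy" (the principal point, pixels), "world_to_cam" (4x4, takes a point from world to camera coordinates). Camera axes: x right, y down, z forward; pixel columns grow to the right and rows downward; lengths in mm; the calibration is good to about 2 mm. A picture is of the moment at which its call begins. camera_model takes no time and is no camera call.
- order.hand_in(): hands the job in, once; it reports no verdict.
The state is a dict: "time": time; "joint_pos": joint angles; "qd": joint speeds; "joint_efforts": joint torques, N m; "tool_pos": TCP position; "tcp_rot": TCP orientation; "ft_force": force on the tool from outside, world axes, zero at the start; "wrist_torque": the same for the moment, N m; "finger_gap": finger opening in mm.
Only numpy, scipy, OpenCV 4.12 (cv2) and the standard library are available. Lean on these libraries where they do the work, as an engineer would, in place of code of your own. Each camera call takes 0.05 s, during which the arm holds its last target.

## Working session

There is one attempt and no reset: what is moved stays moved. The work goes in short steps, Python scripts to look and compute and a shell command to move; the robot and the scene stay as the last step left them, time stands still between calls to the robot, and variables do not carry over. Pictures are saved under pics/ and viewed, and the job is handed in when it is done.

```bash
mkdir -p pics
python3 - <<'E'
from bench import r, vision, order
import cv2
print(r.sense())
for n in("side","top"):
    im=vision.snapshot(n); cv2.imwrite(f"pics/{n}0.png",im[:,:,::-1]); 
    m=vision.camera_model(n); print(n,m)
E
```

```text
{'time': 0.0, 'joint_pos': array([ 6.51797999e+01,  7.51657706e+00,  8.53329477e+01,  2.05787728e-03,
        8.72609848e+01, -4.89381633e+00]), 'qd': array([ 0.06650199, -0.04898447,  0.03918659, -0.0453088 ,  0.02308796,
       -0.02253103]), 'joint_efforts': array([-1.02735405e-03, -5.69414163e+01, -5.00540650e+01, -3.13173141e-04,
        1.47663866e-02,  4.52610630e-05]), 'tool_pos': array([204.19578434, 563.51579844, 202.39401659]), 'tcp_rot': array([ 174.04068019,   89.88947126, -115.88580392]), 'ft_force': array([ 0.81237613, -0.61619506, -0.33054562]), 'wrist_torque': array([-0.06074734, -0.03843574, -0.03921673]), 'finger_gap': 85.82795519201719}
side {'fov_y': 53.33768064491828, 'cx': 253.47748916554616, 'cy': 192.91743519674026, 'world_to_cam': array([[ 6.76487477e-01, -7.36387098e-01,  9.93656426e-03,
        -3.23859075e+02],
       [-4.14189317e-01, -3.91585162e-01, -8.21649725e-01,
         2.93445007e+02],
       [ 6.08943268e-01,  5.51720131e-01, -5.69906127e-01,
         7.91853602e+02],
       [ 0.00000000e+00,  0.00000000e+00,  0.00000000e+00,
         1.00000000e+00]])}
top {'fov_y': 44.28288651968645, 'cx': 263.14274919418057, 'cy': 192.72260173805728, 'world_to_cam': array([[-3.22359894e-03, -9.99964089e-01,  7.83764626e-03,
         1.20203268e+00],
       [-9.97127302e-01,  2.62113399e-03, -7.56985742e-02,
         4.69168518e+02],
       [ 7.56753123e-02, -8.05915291e-03, -9.97099943e-01,
         1.25927747e+03],
       [ 0.00000000e+00,  0.00000000e+00,  0.00000000e+00,
         1.00000000e+00]])}
```

View pics/side0.png

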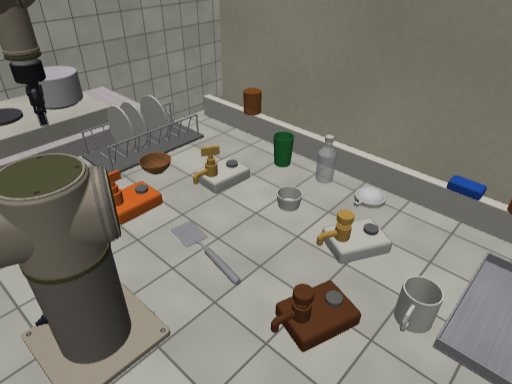

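View pics/top0.png

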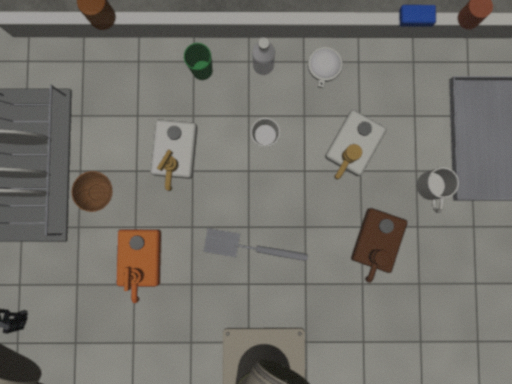

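Candidates: the white tank with wing at top (168,163) / side (210,160); the orange wing look-alike at top (133,275); the white tank with round knob at top (353,152); and the brown knob at top (378,258). I choose the white tank at top (168,163) and check it in a close crop.

Run:
```python
import cv2,numpy as np
t=cv2.imread("pics/top0.png");s=cv2.imread("pics/side0.png")
a=cv2.resize(t[115:195,140:210],None,fx=7,fy=7,interpolation=cv2.INTER_CUBIC)[:560]
b=cv2.resize(s[135:195,180:255],None,fx=7,fy=7,interpolation=cv2.INTER_CUBIC)
cv2.imwrite("pics/ct.png",a);cv2.imwrite("pics/cs.png",b)
```

```text
(no output)
```

View pics/ct.png

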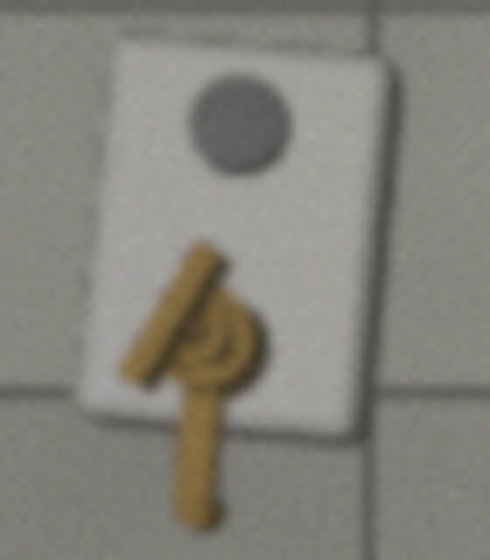

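View pics/cs.png

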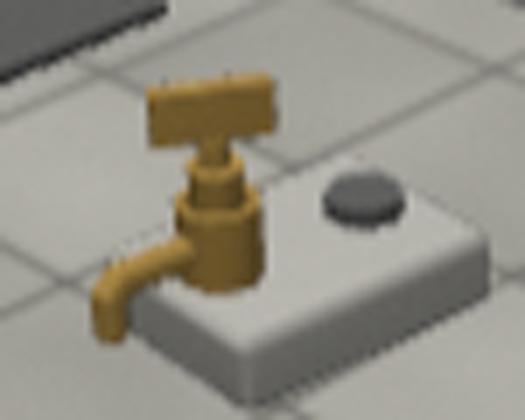

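The crop shows a brass wing plate on the left white tank, with the plug standing proud. The wing's top edge in the top view runs from about (169,150) to (160,169), and the spout goes from (170,165) down to (168,188). Next I measure it.

```bash
cat > h.py <<'E'
import numpy as np,cv2
from bench import vision
def ray(n,p):
    m=vision.camera_model(n);f=192/np.tan(np.radians(m["fov_y"]/2))
    W=np.array(m["world_to_cam"]);R=W[:3,:3];o=-R.T@W[:3,3]
    d=R.T@np.array([(p[0]-m["cx"])/f,(p[1]-m["cy"])/f,1]);return o,d/np.linalg.norm(d)
def onz(n,p,z):
    o,d=ray(n,p);return o+d*(z-o[2])/d[2]
def proj(n,P):
    m=vision.camera_model(n);f=192/np.tan(np.radians(m["fov_y"]/2))
    c=np.array(m["world_to_cam"])@np.append(P,1);return np.array([m["cx"]+f*c[0]/c[2],m["cy"]+f*c[1]/c[2]])
def tri(p,q):
    o,d=ray("top",p);a,b=ray("side",q)
    s=np.linalg.lstsq(np.c_[d,-b],a-o,rcond=None)[0]
    A,B=o+d*s[0],a+b*s[1];return (A+B)/2,np.linalg.norm(A-B)
E
python3 - <<'E'
from h import *
t=cv2.imread("pics/top0.png");s=cv2.imread("pics/side0.png")
c=lambda x,y,o:(x/7+o[0]-.43,y/7+o[1]-.43)
oT=(140,115);oS=(180,135)
e1=c(205,250,oT);e2=c(139,374,oT)
for z in(140,144):
    A,B=onz("top",e1,z),onz("top",e2,z);print("wing top",z,A,B,(A+B)/2,np.linalg.norm(A-B),np.degrees(np.arctan2(*(A-B)[1::-1])))
print("side centre on z", [onz("side",c(211,108,oS),z) for z in(126,130)])
print(tri(c(172,312,oT),c(212,84,oS)))
hsv=cv2.cvtColor(t,cv2.COLOR_BGR2HSV)
m=((hsv[...,1]<45)&(hsv[...,2]>135)).astype(np.uint8);m[:, :145]=0;m[:,202:]=0;m[:118]=0;m[182:]=0
m=cv2.morphologyEx(m,cv2.MORPH_CLOSE,np.ones((9,9)))
cs,_=cv2.findContours(m,0,2);k=max(cs,key=cv2.contourArea);rc=cv2.minAreaRect(k);bx=cv2.boxPoints(rc);print(rc)
P=[onz("top",p,45)[:2] for p in bx];print(np.round(P,1));
for i in range(4):
    d=P[i]-P[i-1];print(np.linalg.norm(d),np.degrees(np.arctan2(d[1],d[0])))
cap=onz("top",c(240,124,oT),57);bar=onz("top",c(215,340,oT),85);sp=onz("top",c(200,515,oT),65)
print("cap",cap,"barrel",bar,"spoutend",sp)
for a,b in((bar,cap),(sp,cap)):print(np.degrees(np.arctan2(*(b-a)[1::-1])))
E
```

```text
wing top 140 [565.18431448 232.39317198 140.        ] [521.36441393 254.95680917 140.        ] [543.2743642  243.67499058 140.        ] 49.287943840163535 -27.244734948362424
wing top 144 [564.5148656  231.62081111 144.        ] [520.84723228 254.10604322 144.        ] [542.68104894 242.86342717 144.        ] 49.11667602085319 -27.2447349483625
side centre on z [array([546.06407447, 248.51185871, 126.        ]), array([541.23529355, 242.83097955, 130.        ])]
(array([543.14142794, 243.46892434, 140.93260619]), np.float64(0.10242564052902138))
((173.0, 146.5), (57.0, 56.0), 90.0)
[[668.4 315.5]
 [668.2 165.8]
 [514.7 164.8]
 [515.  313.1]]
153.4031686359118 0.8990490337573843
149.67466963765574 -90.07821940121481
153.52923733927534 -179.61407584631382
148.3020378254712 89.86639989619216
cap [627.12387318 235.7869468   57.        ] barrel [540.99202201 238.9481502   85.        ] spoutend [478.19945266 247.5495035   65.        ]
-2.101921063994258
-4.516039979800326
```

Run:
```python
from h import *
from bench import r
from scipy.spatial.transform import Rotation as Ro
t=cv2.imread("pics/top0.png")
c=lambda x,y:(x/7+140-.43,y/7+115-.43)
for a,b in(((120,45),(82,405)),((390,60),(355,430)),):
    A,B=onz("top",c(*a),45),onz("top",c(*b),45);d=A-B;print("edge",np.linalg.norm(d),np.degrees(np.arctan2(d[1],d[0])))
for a,b in(((120,45),(390,60)),((82,405),(355,430))):
    A,B=onz("top",c(*a),45),onz("top",c(*b),45);d=A-B;print("edge",np.linalg.norm(d),np.degrees(np.arctan2(d[1],d[0]))-90)
# brightness-based tank mask
hsv=cv2.cvtColor(cv2.GaussianBlur(t,(3,3),0),cv2.COLOR_BGR2HSV)[110:200,140:210]
for th in(145,150,155,160):
    m=(hsv[...,2]>th).astype(np.uint8);m=cv2.morphologyEx(m,cv2.MORPH_CLOSE,np.ones((5,5)))
    k=max(cv2.findContours(m,0,2)[0],key=cv2.contourArea);print(th,cv2.contourArea(k),cv2.minAreaRect(k))
# brass mask contours
m=((hsv[...,1]>90)&(hsv[...,2]>60)).astype(np.uint8)
k=max(cv2.findContours(m,0,2)[0],key=cv2.contourArea);print("brass",cv2.contourArea(k),cv2.boundingRect(k))
s=r.sense();R=Ro.from_euler('xyz',s['tcp_rot'],degrees=True).as_matrix();print(np.round(R,3));z=R[:,2];print("jaw",np.degrees(np.arctan2(z[1],z[0])))
```

```text
edge 138.9353958125632 -5.1453603423337455
edge 142.69991180199216 -4.888239155563185
edge 103.26915565716652 -3.31016424019721
edge 103.85756674894316 -5.3968767913972755
145 1473.0 ((32.153465270996094, 37.96534729003906), (37.512901306152344, 51.642433166503906), 5.710593223571777)
150 1368.0 ((32.31188201904297, 37.881187438964844), (36.41836166381836, 50.84640121459961), 5.710593223571777)
155 992.0 ((32.363502502441406, 37.95595169067383), (35.37612533569336, 49.501686096191406), 5.355824947357178)
160 763.0 ((32.32377243041992, 37.93852615356445), (33.58876419067383, 47.25966262817383), 5.19442892074585)
brass 267.5 (18, 41, 19, 39)
[[-0.001 -0.94   0.341]
 [-0.002  0.341  0.94 ]
 [-1.     0.    -0.002]]
jaw 70.07088335891031
```

```bash
python3 -m jog '[[[0.028,-0.027,0],[0,0,-0.02],1],[[0.056,-0.053,0],[0,0,-0.04],1],[[0.084,-0.08,0],[0,0,-0.06],1],[[0.113,-0.107,0],[0,0,-0.08],1],[[0.141,-0.134,0],[0,0,-0.1],1]]' 60
python3 -m jog '[[[0.028,-0.027,0],[0,0,-0.01],1],[[0.056,-0.053,0],[0,0,-0.01],1],[[0.084,-0.08,0],[0,0,-0.02],1],[[0.113,-0.107,0],[0,0,-0.02],1],[[0.141,-0.134,0],[0,0,-0.02],1]]'
python3 -m jog '[[[0.028,-0.027,0],[0,0,0],1],[[0.056,-0.053,0],[0,0,0],1],[[0.056,-0.053,0],[0,0,0],1],[[0.056,-0.053,0],[0,0,0],1]]'
```

```text
time: 0.52
tool_pos: [346.2, 428.5, 203.0]
tcp_rot: [168.4, 90.0, -127.3]
ft_force: [0.3, 0.6, -0.3]
finger_gap: 85.1
time: 0.93
tool_pos: [487.4, 294.3, 203.1]
tcp_rot: [143.6, 90.0, -153.2]
ft_force: [1.3, 0.3, 0.8]
finger_gap: 85.3
time: 1.27
tool_pos: [543.4, 241.1, 202.6]
tcp_rot: [138.6, 89.9, -158.4]
ft_force: [0.0, 1.0, -0.4]
finger_gap: 85.7
```

```bash
python3 -m jog '[[[-0.001,0.002,-0.02],[0,0,0],1],[[-0.001,0.002,-0.04],[0,0,0],1],[[-0.001,0.002,-0.04],[0,0,0],1]]'
python3 - <<'E'
from h import *
im=vision.snapshot("side")[:,:,::-1]
cv2.imwrite("pics/s1.png",cv2.resize(im[70:210,140:300],None,fx=4,fy=4,interpolation=2))
E
```

```text
time: 1.52
tool_pos: [538.1, 245.1, 158.6]
tcp_rot: [133.2, 89.6, -163.5]
ft_force: [-0.3, -0.3, -1.3]
finger_gap: 85.4
```

View pics/s1.png

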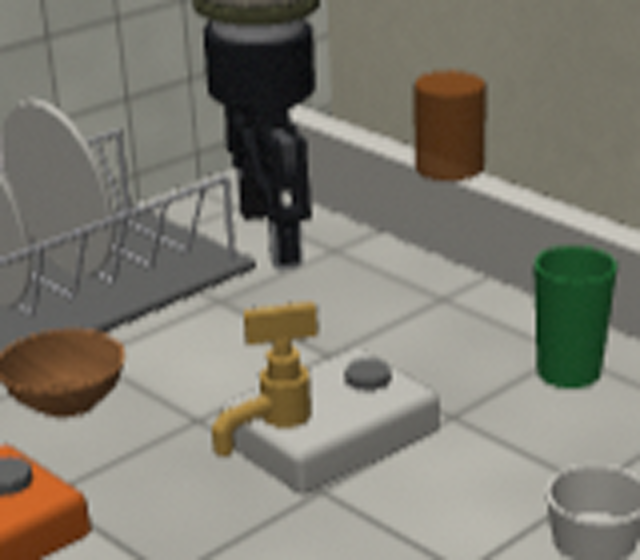

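Run:
```python
from h import *
from bench import r
s=r.sense();p=s['tool_pos'];print(p,s['tcp_rot'],s['time'],s['qd'])
for dz in(-8,5):
  for k in(-50,-43,43,50):
    q=p+np.array([np.cos(np.radians(63))*k,np.sin(np.radians(63))*k,dz]);pp=proj("side",q);print(k,dz,pp,(pp-[140,70])*4)
print(proj("side",[542.5,243,141]),(proj("side",[542.5,243,141])-[140,70])*4)
```

```text
[538.70459016 245.31330675 160.63593958] [ 133.00052349   89.66282704 -163.73217722] 1.5667 [-0.14660979 -1.29211064 -3.00626877  0.01868759  1.25362009 -0.12221777]
-50 -8 [212.50149233 150.85972745] [290.00596931 323.43890979]
-43 -8 [211.87289547 149.7932637 ] [287.49158187 319.17305479]
43 -8 [204.6093289  137.47005472] [258.43731559 269.8802189 ]
50 -8 [204.05310566 136.52637849] [256.21242265 266.10551396]
-50 5 [212.27501897 146.94435931] [289.10007589 307.77743723]
-43 5 [211.64337237 145.88955432] [286.57348947 303.55821729]
43 5 [204.34742881 133.70584656] [257.38971525 254.82338622]
50 5 [203.78894341 132.77321559] [255.15577366 251.09286235]
[209.78487122 146.67135222] [279.1394849  306.68540887]
```

Run:
```python
from h import *
from bench import r
im=vision.snapshot("side")[:,:,::-1]
cv2.imwrite("pics/s2.png",cv2.resize(im[70:210,140:300],None,fx=4,fy=4,interpolation=2))
s=r.sense();print(s['tool_pos'],s['tcp_rot'],s['time'],s['joint_pos'])
```

```text
[539.89339044 245.58841873 162.61678526] [ 131.98166459   89.83513539 -164.7498089 ] 1.6167 [ 1.94998066e+01  7.82544832e+00  8.91707704e+01  1.23041110e-02
  8.31681928e+01 -4.37702011e+01]
```

View pics/s2.png

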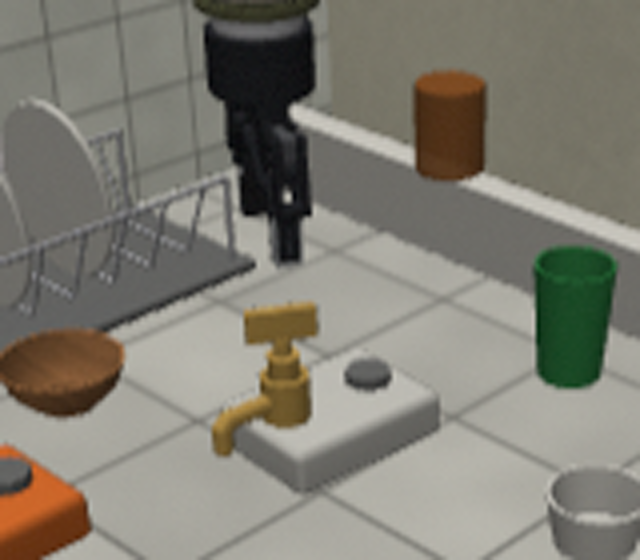

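```bash
python3 - <<'E'
from h import *
from bench import r
im=vision.snapshot("top")[:,:,::-1]
cv2.imwrite("pics/t2.png",cv2.resize(im[60:260,100:300],None,fx=3,fy=3,interpolation=2))
s=r.sense();p=s['tool_pos'];print(p,s['tcp_rot'])
print("body side",(proj("side",p+[0,0,65])-[140,70])*4,"body z such")
for P in([204.2,563.5,195],[204.2,563.5,268]):print(proj("side",P),proj("top",P))
print("now top",(proj("top",p)-[100,60])*3,(proj("top",p+[0,0,100])-[100,60])*3)
E
python3 -c "
import cv2;a=cv2.imread('pics/side0.png')[0:150,0:120];cv2.imwrite('pics/s0c.png',cv2.resize(a,None,fx=4,fy=4))"
```

```text
[540.92971721 245.818815   164.04821797] [112.02095093  89.98371934 175.28678757]
body side [268.37393824 199.71464797] body z such
[ 48.38322078 133.99546348] [ 16.89180762 303.37650757]
[ 40.69930871 110.37217886] [ -0.71019319 308.80721391]
now top [183.6886824  295.88968016] [155.30485727 275.68203575]
```

View pics/t2.png

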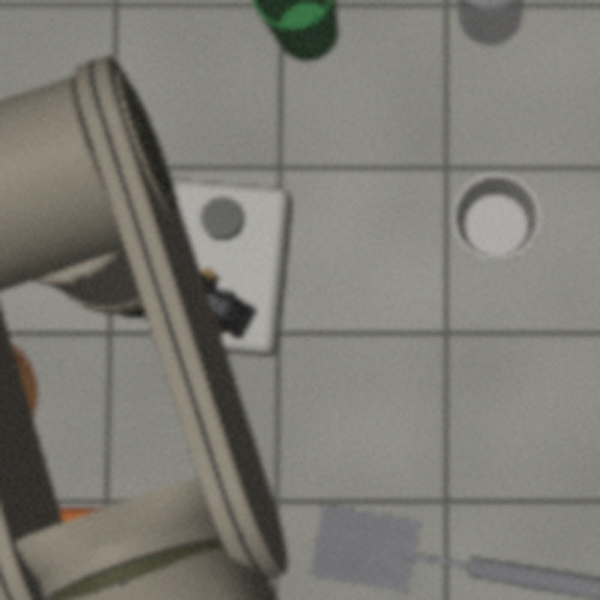

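View pics/s0c.png

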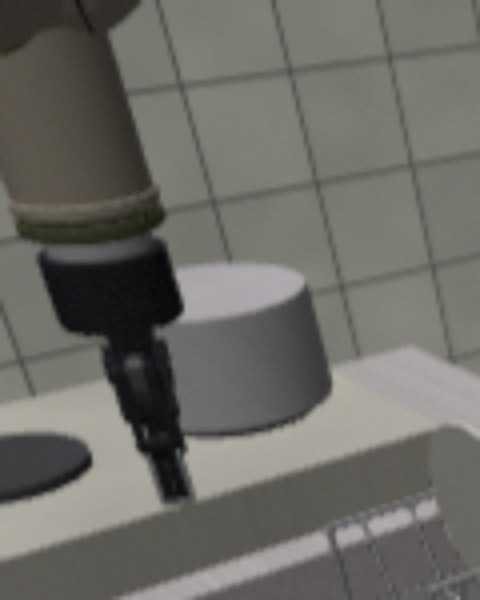

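```bash
python3 - <<'E'
from h import *
for tp in((245,325),(235,330),(250,315)):
    print(tri((tp[0]/3+100-.3,tp[1]/3+60-.3),(287/4+140-.4,260/4+70-.4)))
p=np.array([541.5,245,163.5])
for k in(-43,-50,-57):
  for z in (-8,5,20,40): 
    q=p+np.array([np.cos(np.radians(63))*k,np.sin(np.radians(63))*k,z]);print(k,z,(proj("top",q)-[100,60])*3)
E
python3 -c "
import cv2;a=cv2.imread('pics/t2.png')[200:380,130:310];cv2.imwrite('pics/t2c.png',cv2.resize(a,None,fx=3,fy=3))"
```

```text
(array([510.13302416, 191.08367015, 210.95945769]), np.float64(4.960367192782316))
(array([509.46927325, 196.37569113, 209.29199799]), np.float64(2.959965378640776))
(array([514.87151761, 190.2248934 , 209.77725947]), np.float64(13.257425632218203))
-43 -8 [234.16582443 320.65024907]
-43 5 [231.36310382 318.52656845]
-43 20 [228.04815854 316.01476437]
-43 40 [223.48726235 312.55887698]
-50 -8 [241.86777848 324.54543048]
-50 5 [239.15302042 322.46611698]
-50 20 [235.94210028 320.00677828]
-50 40 [231.52430426 316.62305764]
-57 -8 [249.57229912 328.44190991]
-57 5 [246.94556271 326.40699339]
-57 20 [243.83873852 324.00015582]
-57 40 [239.5641416 320.6886519]
```

View pics/t2c.png

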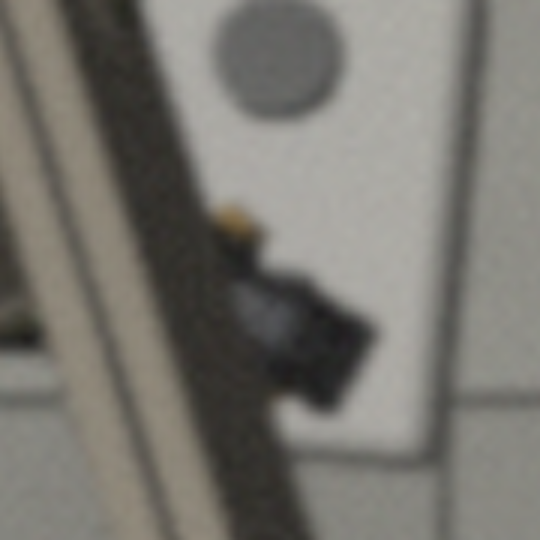

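The side view puts the fingertips about 40 mm higher (picture (287,262)) than the reported TCP implies, while the top view fits the reported x and y. So I'll go down in small steps, watch the force and look again.

```bash
python3 -m jog '[[[0.001,-0.002,-0.01],[0,0,0],1],[[0.001,-0.002,-0.02],[0,0,0],1],[[0.001,-0.002,-0.03],[0,0,0],1],[[0.001,-0.002,-0.03],[0,0,0],1],[[0.001,-0.002,-0.03],[0,0,0],1]]'
python3 - <<'E'
from h import *
from bench import r
im=vision.snapshot("side")[:,:,::-1]
cv2.imwrite("pics/s3.png",cv2.resize(im[70:210,140:300],None,fx=4,fy=4,interpolation=2))
s=r.sense();p=s['tool_pos'];print(p,s['tcp_rot'],s['ft_force'])
E
```

```text
time: 2.08
tool_pos: [541.6, 242.8, 132.1]
tcp_rot: [135.3, 89.9, -161.5]
ft_force: [0.2, -0.0, 0.4]
finger_gap: 85.4
[542.14044398 242.92997538 132.98320418] [ 136.96157886   89.93858761 -159.84423521] [0.28949009 0.76023187 0.63276504]
```

View pics/s3.png

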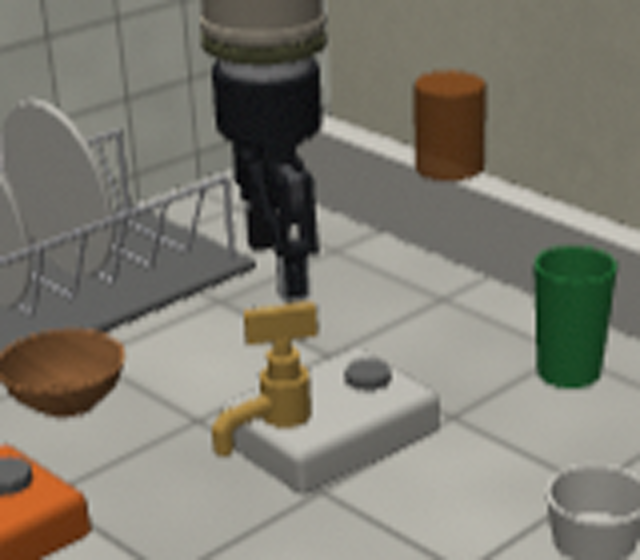

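```bash
python3 -m jog '[[[0,0,-0.01],[0,0,0],1],[[0,0,-0.02],[0,0,0],1],[[0,0,-0.02],[0,0,0],1],[[0,0,-0.02],[0,0,0],1]]'
python3 - <<'E'
from h import *
from bench import r
im=vision.snapshot("side")[:,:,::-1]
cv2.imwrite("pics/s4.png",cv2.resize(im[70:210,140:300],None,fx=4,fy=4,interpolation=2))
im=vision.snapshot("top")[:,:,::-1]
cv2.imwrite("pics/t4.png",cv2.resize(im[120:200,130:210],None,fx=7,fy=7,interpolation=2))
s=r.sense();p=s['tool_pos'];print(p,s['tcp_rot'],s['ft_force'])
E
```

```text
time: 2.47
tool_pos: [541.6, 242.7, 112.1]
tcp_rot: [135.7, 89.9, -161.1]
ft_force: [-0.1, 0.5, -0.6]
finger_gap: 85.6
[542.43778278 243.09236189 113.42624536] [ 141.76161912   89.987879   -155.03953426] [ 0.44697258 -0.42553011  0.62435604]
```

View pics/s4.png

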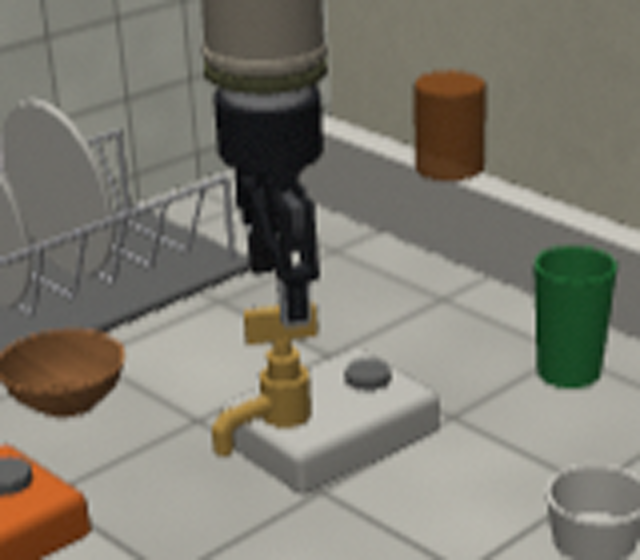

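View pics/t4.png

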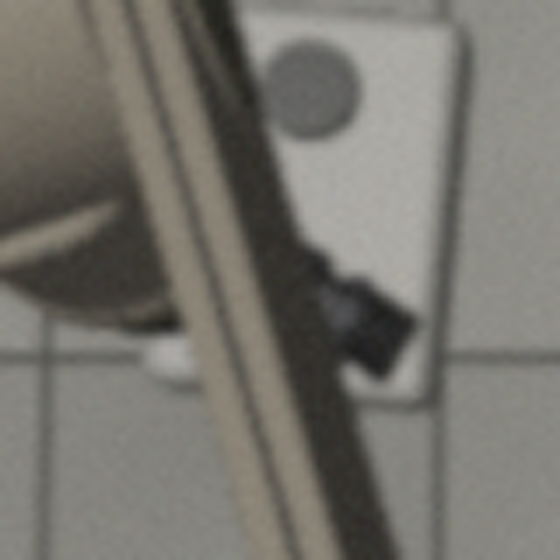

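Run:
```python
from h import *
for k in(-43,-50,-57):
  xy=np.array([542.5+.454*k,243+.891*k])
  for z in(105,118,130,145,160): print(k,z,(proj("side",[*xy,z])-[140,70])*4,(proj("top",[*xy,z])-[130,120])*7)
```

```text
-43 105 [296.51365258 373.9180906 ] [366.01583109 343.64833944]
-43 118 [295.67576526 359.0347972 ] [360.08142886 339.07494653]
-43 130 [294.89274152 345.1260391 ] [354.48656745 334.76322337]
-43 145 [293.90075758 327.50554556] [347.32964269 329.24768403]
-43 160 [292.89379201 309.61893525] [339.98453912 323.58712324]
-50 105 [299.00862787 378.33429922] [383.23131887 352.35521426]
-50 118 [298.18289049 363.40989908] [377.48517474 347.87678087]
-50 130 [297.41117671 349.46192298] [372.06778167 343.65456968]
-50 145 [296.4334593  331.79063171] [365.13784761 338.25351334]
-50 160 [295.44090528 313.85118296] [358.02567259 332.71042194]
-57 105 [301.52687766 382.79170467] [400.45230089 361.06486784]
-57 118 [300.71355486 367.82607835] [394.89453601 356.68145516]
-57 130 [299.95339927 353.8387606 ] [389.65472669 352.54881422]
-57 145 [298.99026416 336.11649802] [382.95193266 347.26231631]
-57 160 [298.01244363 318.12401505] [376.07284144 341.8367727 ]
```

```bash
python3 -m jog '[[[0,0,0],[0,0,0],0],[[0,0,0],[0,0,0],0],[[0,0,0],[0,0,0],0],[[0,0,0],[0,0,0],-0.4],[[0,0,0],[0,0,0],-0.4]]' 20
python3 - <<'E'
from h import *
from bench import r
im=vision.snapshot("side")[:,:,::-1]
cv2.imwrite("pics/s5.png",cv2.resize(im[90:190,160:260],None,fx=6,fy=6,interpolation=2))
s=r.sense();p=s['tool_pos'];print(p,s['tcp_rot'],s['ft_force'],s['finger_gap'])
E
```

```text
time: 2.98
tool_pos: [542.6, 243.2, 113.7]
tcp_rot: [-45.4, 90.0, 17.8]
ft_force: [-0.1, 0.1, 0.6]
finger_gap: 26.3
[542.55331716 243.1255767  113.62673694] [-44.79153053  89.98693415  18.40568612] [0.5061077  0.21626454 0.30323213] 26.010676584929907
```

View pics/s5.png

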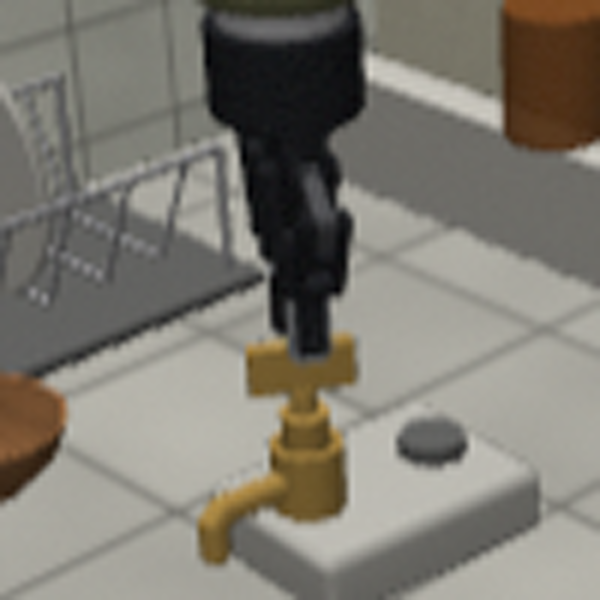

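The side view at gap 26 mm shows the near fingertip at (310,358), only about 4 mm below the wing's top edge at row ~342. By the pictures the tool needs to go about 20–25 mm lower. I'll open a little and go down while checking the force.

```bash
python3 -m jog '[[[0,0,0],[0,0,0],0.2],[[0,0,0],[0,0,0],0.2],[[0,0,-0.004],[0,0,0],0.2],[[0,0,-0.008],[0,0,0],0.2],[[0,0,-0.012],[0,0,0],0.2]]'
python3 -m jog '[[[0,0,-0.002],[0,0,0],0.2],[[0,0,-0.004],[0,0,0],0.2],[[0,0,-0.006],[0,0,0],0.2],[[0,0,-0.006],[0,0,0],0.2]]'
python3 - <<'E'
from h import *
from bench import r
im=vision.snapshot("side")[:,:,::-1]
cv2.imwrite("pics/s6.png",cv2.resize(im[90:190,160:260],None,fx=6,fy=6,interpolation=2))
s=r.sense();p=s['tool_pos'];print(p,s['tcp_rot'],s['ft_force'],s['finger_gap'])
E
```

```text
time: 3.45
tool_pos: [542.4, 243.0, 100.9]
tcp_rot: [141.7, 90.0, -155.1]
ft_force: [0.3, -0.7, 0.5]
finger_gap: 51.4
time: 3.78
tool_pos: [542.2, 243.0, 94.9]
tcp_rot: [135.5, 90.0, -161.3]
ft_force: [-0.1, -0.7, 0.4]
finger_gap: 51.2
[542.31020252 243.01913813  95.17915517] [ 138.8735796    89.97145795 -157.92742486] [-0.1998064   0.30065593  0.18960932] 51.036693096021864
```

View pics/s6.png

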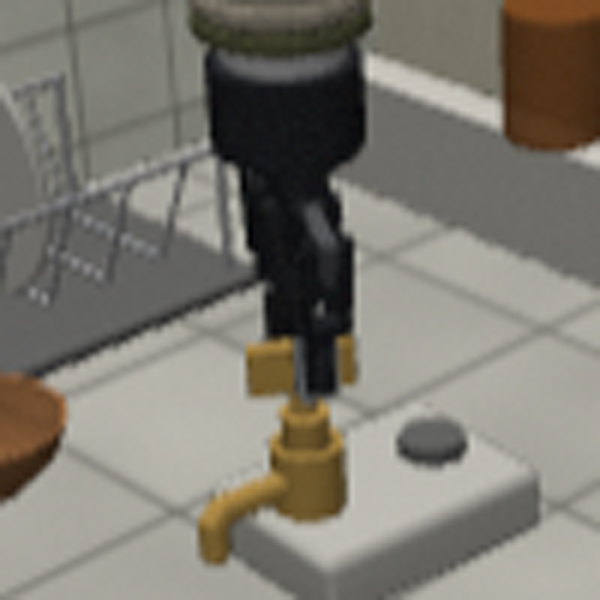

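```bash
python3 -m jog '[[[0,0,-0.003],[0,0,0],0.2],[[0,0,-0.005],[0,0,0],0],[[0,0,-0.005],[0,0,0],-0.4],[[0,0,-0.005],[0,0,0],-0.6],[[0,0,-0.005],[0,0,0],-0.7]]' 20
python3 -m jog '[[[0,0,0],[0,0,0],-0.8],[[0,0,0],[0,0,0],-0.9],[[0,0,0],[0,0,0],-1],[[0,0,0],[0,0,0],-1]]'
python3 - <<'E'
from h import *
from bench import r
im=vision.snapshot("side")[:,:,::-1]
cv2.imwrite("pics/s7.png",cv2.resize(im[90:190,160:260],None,fx=6,fy=6,interpolation=2))
s=r.sense();p=s['tool_pos'];print(p,s['tcp_rot'],s['ft_force'],s['wrist_torque'],s['finger_gap'])
E
```

```text
time: 4.25
tool_pos: [542.8, 243.7, 90.7]
tcp_rot: [-6.5, 89.9, 56.7]
ft_force: [1.3, 4.5, -3.5]
finger_gap: 12.9
time: 4.58
tool_pos: [543.0, 244.4, 90.8]
tcp_rot: [-7.4, 89.8, 55.8]
ft_force: [3.3, 6.6, -2.6]
finger_gap: 9.8
[543.02158716 244.42266058  90.76224031] [-7.57128896 89.84737781 55.64116252] [ 2.57713674  6.58717921 -3.63109704] [ 0.98056524 -0.47721746 -0.02902565] 9.682288049283779
```

View pics/s7.png

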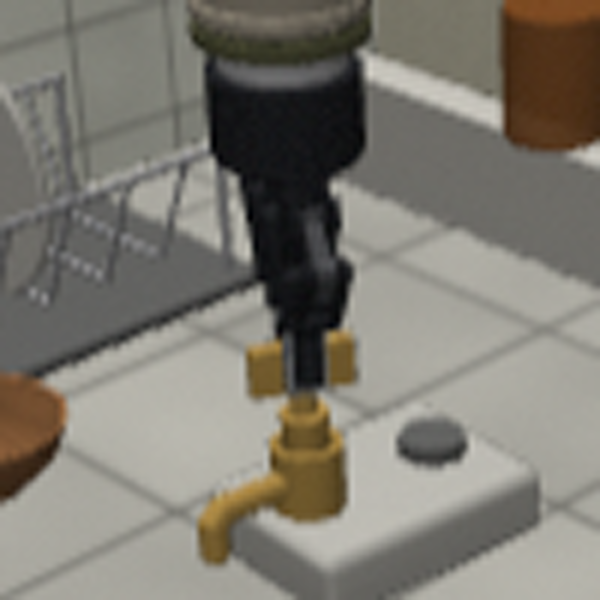

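The wing is gripped: gap 9.7 mm against the 10 mm plate, and the finger is in front of the wing at (305,360). Next I'll turn clockwise and press together, with about 1.5 mm of press lead to overcome friction.

```bash
python3 -m jog '[[[0.001,0.002,0],[0,0,0],-1],[[0.001,0.002,0],[0,0,0],-1]]' 80
python3 -m jog '[[[0,0,-0.001],[0,0,-0.03],-1],[[0,0,-0.002],[0,0,-0.07],-1],[[0,0,-0.003],[0,0,-0.11],-1],[[0,0,-0.0035],[0,0,-0.15],-1]]'
python3 - <<'E'
from bench import r
s=r.sense();print(s['tool_pos'],s['tcp_rot'][2]-s['tcp_rot'][0],s['ft_force'],s['wrist_torque'],s['finger_gap'])
E
```

```text
time: 4.8
tool_pos: [543.1, 244.6, 90.8]
tcp_rot: [170.0, 89.9, -126.8]
ft_force: [-3.1, -2.8, 4.0]
finger_gap: 8.4
time: 5.13
tool_pos: [543.2, 244.7, 87.6]
tcp_rot: [176.1, 89.9, -129.4]
ft_force: [-4.6, -2.7, 5.7]
finger_gap: 8.3
[543.15801625 244.67303399  87.5713698 ] -305.5020321421539 [-4.61754858 -2.73473391  5.69627487] [-0.60091201  0.86929587  0.13222349] 8.307110490143442
```

Run:
```python
from h import *
im=vision.snapshot("side")[:,:,::-1]
cv2.imwrite("pics/s8.png",cv2.resize(im[90:190,160:260],None,fx=6,fy=6,interpolation=2))
```

```text
(no output)
```

View pics/s8.png

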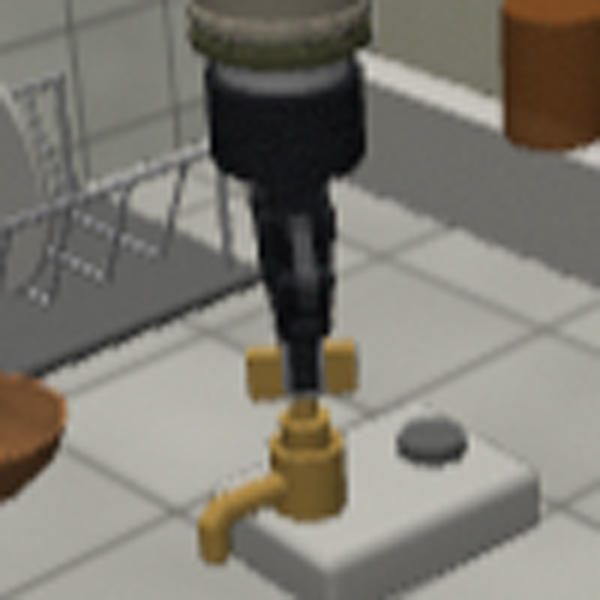

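```bash
python3 -m jog '[[[0,0,-0.0004],[0,0,-0.05],-1],[[0,0,-0.0008],[0,0,-0.1],-1],[[0,0,-0.0012],[0,0,-0.15],-1],[[0,0,-0.0016],[0,0,-0.2],-1],[[0,0,-0.002],[0,0,-0.25],-1]]'
python3 - <<'E'
from bench import r
s=r.sense();print(s['tool_pos'],s['tcp_rot'][2]-s['tcp_rot'][0],s['ft_force'],s['wrist_torque'],s['finger_gap'])
E
```

```text
time: 5.6
tool_pos: [543.1, 244.7, 85.6]
tcp_rot: [-170.2, 89.9, -130.1]
ft_force: [-5.6, -2.6, 7.0]
finger_gap: 8.7
[543.14290863 244.65068843  85.64047538] 40.143344249074715 [-5.61415453 -2.611583    7.00197542] [-0.57319195  0.89165692  0.14873676] 8.665745557111837
```

```bash
python3 -m jog '[[[0,0,-0.0005],[0,0,-0.05],-1],[[0,0,-0.001],[0,0,-0.1],-1],[[0,0,-0.0015],[0,0,-0.15],-1],[[0,0,-0.002],[0,0,-0.2],-1],[[0,0,-0.0025],[0,0,-0.25],-1]]'
python3 -m jog '[[[0,0,-0.0005],[0,0,-0.05],-1],[[0,0,-0.001],[0,0,-0.1],-1],[[0,0,-0.0015],[0,0,-0.15],-1],[[0,0,-0.002],[0,0,-0.2],-1],[[0,0,-0.0025],[0,0,-0.25],-1]]'
python3 - <<'E'
from h import *
from bench import r
s=r.sense();print(s['tool_pos'],s['tcp_rot'][2]-s['tcp_rot'][0],s['ft_force'],s['wrist_torque'],s['finger_gap'])
im=vision.snapshot("side")[:,:,::-1]
cv2.imwrite("pics/s9.png",cv2.resize(im[90:190,160:260],None,fx=6,fy=6,interpolation=2))
E
```

```text
time: 6.02
tool_pos: [543.1, 244.7, 83.1]
tcp_rot: [-161.0, 89.9, -135.2]
ft_force: [-5.7, -2.8, 6.5]
finger_gap: 8.2
time: 6.43
tool_pos: [543.1, 244.7, 80.6]
tcp_rot: [-150.9, 89.9, -139.4]
ft_force: [-4.9, -1.3, 5.4]
finger_gap: 8.5
[543.07378458 244.72550329  80.6038283 ] 11.498026190390817 [-4.94038086 -1.32100339  5.36822704] [-0.5581338   0.97471508  0.13124177] 8.515486193971862
```

View pics/s9.png

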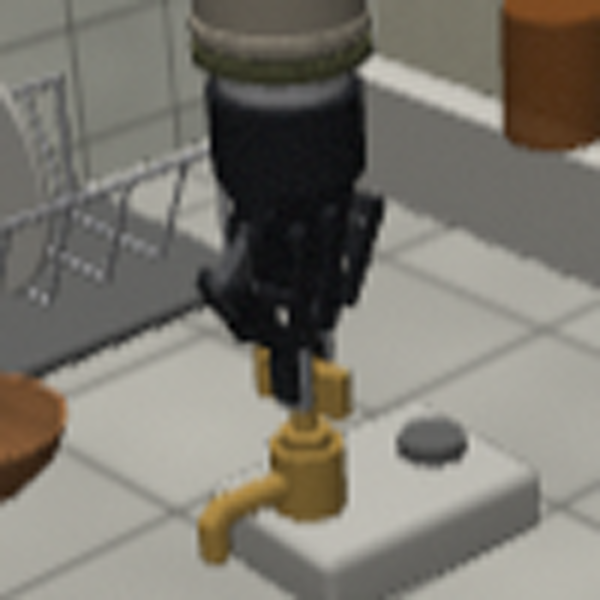

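```bash
python3 -m jog '[[[0,0,-0.0005],[0,0,-0.05],-1],[[0,0,-0.001],[0,0,-0.1],-1],[[0,0,-0.0015],[0,0,-0.14],-1],[[0,0,-0.002],[0,0,-0.18],-1],[[0,0,-0.0025],[0,0,-0.22],-1]]'
python3 - <<'E'
from bench import r
s=r.sense();print(s['tool_pos'],s['tcp_rot'][2]-s['tcp_rot'][0],s['ft_force'],s['wrist_torque'],s['finger_gap'])
E
```

```text
time: 6.9
tool_pos: [543.1, 244.7, 78.1]
tcp_rot: [-139.7, 89.9, -140.8]
ft_force: [-5.0, -2.8, 6.4]
finger_gap: 8.3
[543.07959028 244.72785068  78.10260495] -1.0814659135688203 [-5.00783583 -2.75268505  6.40447304] [-0.46616923  0.97379592  0.13545999] 8.293924501603126
```

```bash
python3 -m jog '[[[0,0,-0.0006],[0,0,-0.015],-1],[[0,0,-0.0012],[0,0,-0.03],-1],[[0,0,-0.0018],[0,0,-0.04],-1]]'
python3 - <<'E'
from bench import r
s=r.sense();print(s['tool_pos'],s['tcp_rot'][2]-s['tcp_rot'][0],s['ft_force'],s['wrist_torque'],s['finger_gap'])
E
python3 -m jog '[[[0,0,-0.0005],[0,0,-0.01],-1],[[0,0,-0.001],[0,0,-0.02],-1],[[0,0,-0.0015],[0,0,-0.03],-1]]'
python3 - <<'E'
from h import *
from bench import r
s=r.sense();print(s['tool_pos'],s['tcp_rot'][2]-s['tcp_rot'][0],s['ft_force'],s['wrist_torque'],s['finger_gap'])
im=vision.snapshot("side")[:,:,::-1]
cv2.imwrite("pics/s10.png",cv2.resize(im[90:190,160:260],None,fx=6,fy=6,interpolation=2))
im=vision.snapshot("top")[:,:,::-1]
cv2.imwrite("pics/t10.png",cv2.resize(im[120:200,130:210],None,fx=7,fy=7,interpolation=2))
E
```

```text
time: 7.15
tool_pos: [543.1, 244.8, 76.3]
tcp_rot: [-139.1, 89.9, -142.4]
ft_force: [-5.1, -3.2, 6.3]
finger_gap: 8.4
[543.05693919 244.76394312  76.30040489] -3.3041246304015317 [-5.14845675 -3.2492441   6.33177631] [-0.47367852  1.02188642  0.08748874] 8.4048767162112
time: 7.4
tool_pos: [543.1, 244.8, 75.4]
tcp_rot: [-134.0, 89.9, -139.0]
ft_force: [-8.9, -4.0, 13.8]
finger_gap: 8.4
[543.13425494 244.79287587  75.37805903] -5.004157886187272 [-8.88531337 -4.03981259 13.76017439] [-0.72564004  1.57212486  0.14758835] 8.351563291290995
```

View pics/s10.png

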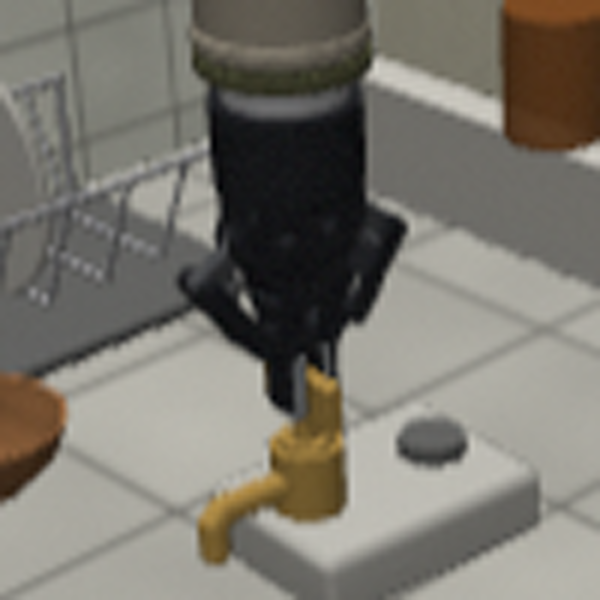

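View pics/t10.png

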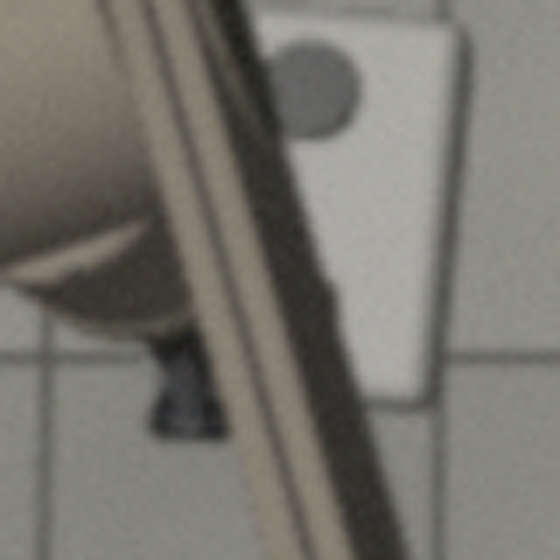

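Force rose to 13.8 N while the motion fell short, so the plug is near its stop. I'll press a bit more to confirm it.

```bash
python3 -m jog '[[[0,0,-0.0005],[0,0,0],-1],[[0,0,-0.001],[0,0,0],-1],[[0,0,-0.0015],[0,0,0],-1],[[0,0,-0.0015],[0,0,0],-1]]'
python3 - <<'E'
from bench import r
s=r.sense();print(s['tool_pos'],s['tcp_rot'][2]-s['tcp_rot'][0],s['ft_force'],s['wrist_torque'],s['finger_gap'])
E
```

```text
time: 7.83
tool_pos: [543.3, 244.8, 75.3]
tcp_rot: [-117.0, 90.0, -122.0]
ft_force: [-11.6, -6.1, 20.4]
finger_gap: 8.4
[543.26311153 244.81272704  75.29247422] -4.974920298129334 [-11.62641402  -6.10791621  20.40392589] [-0.95877951  2.22964616  0.05354103] 8.359134595244045
```

```bash
python3 -m jog '[[[0,0,0.0007],[0,0,0],-1],[[0,0,0.0014],[0,0,0],-1],[[0,0,0.0014],[0,0,0],-0.5],[[0,0,0.0014],[0,0,0],0],[[0,0,0.0014],[0,0,0],0.3]]' 20
python3 -m jog '[[[0,0,0],[0,0,0],0.3],[[0,0,0.01],[0,0,0],0.3],[[0,0,0.03],[0,0,0],0.3],[[0,0,0.06],[0,0,0],0.3],[[0,0,0.1],[0,0,0],0.3]]'
python3 -m jog '[[[0,0.04,0.02],[0,0,0],0.3],[[-0.04,0.08,0.02],[0,0,0],0.3],[[-0.08,0.12,0.02],[0,0,0],0.3],[[-0.12,0.15,0.02],[0,0,0],0.3],[[-0.15,0.18,0.02],[0,0,0],0.3]]'
python3 - <<'E'
from h import *
im=vision.snapshot("side")[:,:,::-1]
cv2.imwrite("pics/s11.png",cv2.resize(im[90:190,160:260],None,fx=6,fy=6,interpolation=2))
im=vision.snapshot("top")[:,:,::-1]
cv2.imwrite("pics/t11f.png",im)
cv2.imwrite("pics/t11.png",cv2.resize(im[115:195,140:210],None,fx=7,fy=7,interpolation=2))
E
```

```text
time: 8.25
tool_pos: [543.6, 245.1, 74.0]
tcp_rot: [17.2, 90.0, 12.2]
ft_force: [0.9, 0.0, 0.3]
finger_gap: 44.2
time: 8.67
tool_pos: [541.4, 244.3, 172.4]
tcp_rot: [-155.8, 89.7, -160.8]
ft_force: [0.5, 0.3, 0.4]
finger_gap: 55.2
time: 9.08
tool_pos: [422.1, 398.6, 195.1]
tcp_rot: [45.5, 89.9, 40.5]
ft_force: [0.7, 1.3, -0.8]
finger_gap: 55.6
```

View pics/s11.png

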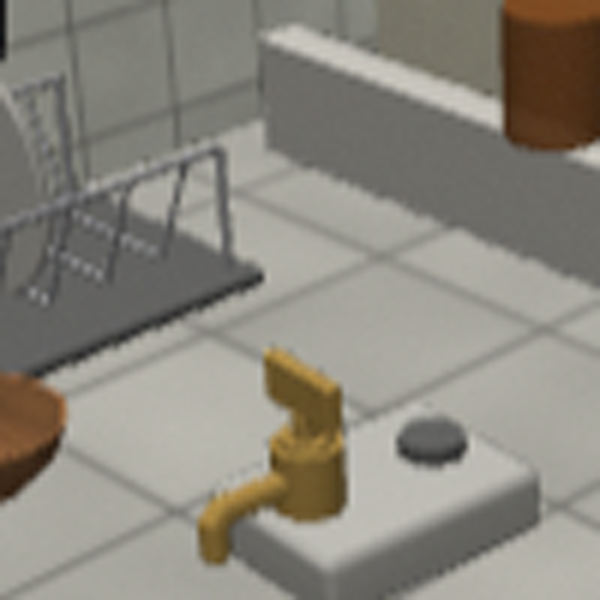

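View pics/t11.png

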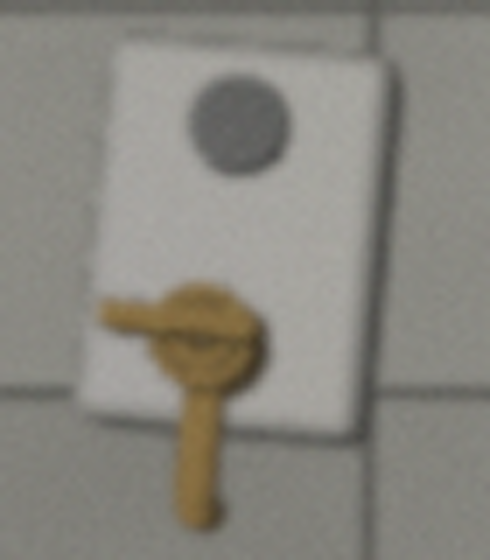

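Run:
```python
from h import *
c=lambda x,y:(x/7+140-.43,y/7+115-.43); s=lambda x,y:(x/6+160-.4,y/6+90-.4)
# top centre of wing by side (top-face centre between ends) and top
print(tri(c(180,319),s(305,372)))
A,B=onz("top",c(105,311),128),onz("top",c(258,325),128);d=A-B;print(A,B,np.linalg.norm(d),np.degrees(np.arctan2(d[1],d[0]))-90)
A,B=onz("side",s(272,353),128),onz("side",s(336,389),128);d=A-B;print(A,B,np.linalg.norm(d),np.degrees(np.arctan2(d[1],d[0]))-90)
t=cv2.imread("pics/t11f.png");h=cv2.cvtColor(cv2.resize(t[115:195,140:210],None,fx=7,fy=7,interpolation=2),cv2.COLOR_BGR2HSV)
m=(h[...,1]>90)&(h[...,2]>60)
xs=np.arange(112,150);top=np.array([np.where(m[:,x])[0].min() for x in xs]);bot=np.array([np.where(m[280:400,x])[0].max()+280 for x in xs])
print(np.degrees(np.arctan(np.polyfit(xs,top,1)[0])),np.degrees(np.arctan(np.polyfit(xs,bot,1)[0])))
# spout axis
ys=np.arange(405,500);mid=np.array([np.where(m[y])[0].mean() for y in ys]);print("spout px tilt",np.degrees(np.arctan(np.polyfit(ys,mid,1)[0])))
a=cv2.imread("pics/top0.png").astype(int)-t.astype(int);print("knob region change",np.abs(a[120:190,320:390]).mean(), np.abs(a[20:70,240:290]).mean())
```

```text
(array([543.7328785 , 243.82847449, 123.01865929]), np.float64(1.3117541262179997))
[545.42725835 269.84082977 128.        ] [540.31154334 215.63389448 128.        ] 54.447794945945944 -5.391253268081698
[540.24703245 264.06701998 128.        ] [537.01147675 211.71521657 128.        ] 52.451693398436326 -3.536615241010665
4.062002517038928 11.021494862149494
spout px tilt -5.005818029114652
knob region change 3.0919727891156463 2.86
```

The side view shows the wing clear of the gripper and the plug sunk into the barrel at (305,440). The top view shows the wing from (105,311) to (258,325), across the spout at (200,450). The wing lies at about −94° to −95.4° against the spout's −5°, so it is square to about 1°. The knob area has not changed beyond image noise.

```bash
python3 -c "
from bench import order;print(order.hand_in())"
```

```text
the job is handed in; nothing more can be done
None
```

The wing-handled stopcock on the left white tank is closed and the job is handed in, at about 9 s of the 34 s allowed. I turned the wing clockwise about 68° while the plug sank about 15.5 mm with it. Then I let go and backed off.

**Plug home:** at the end, 1.5 mm more commanded press moved the plug only 0.08 mm while the force rose to 20 N. That is the hard stop.

**Wing square:** the direct estimates put the wing at −94° to −95.4° and the spout at about −5°, so it is square to about 1°. The side view's rougher line gave −93.5°, and one pixel-edge fit, on the plate's lower edge, disagreed at 11°. I put that one down to the visible side face of the plate.

**Left alone:** the area around the round knob shows no change beyond image noise. I never went near the orange and brown look-alikes.

**Checks that disagreed:**
- **Tool height:** the pictures put the fingertips about 30 mm higher than the reported tool height. I went by the pictures for the grasp, and the fingers closed at 9.7 mm on the 10 mm wing.
- **Wing height:** the final triangulation of the wing's top gave 123 mm, against the 128 mm expected. I relied on the hard stop instead.
- **Pace of the drop:** the plug sank slightly ahead of an even pace in the first 9° of turn and again in the last few degrees. The turn and the drop still moved together throughout.

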